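# Close out the batch: last carton to the tote, sheet counter wound back to zero

### The arm

A 6-joint arm with a two-finger parallel gripper is mounted at the origin on the work surface. World frame = base frame: x ahead of the robot, y to its left, z up, the work surface at z = 0. Lengths are in m, angles in rad, forces in N, time in s.
With the tool pointing down it reaches from about 0.3 to 0.75 m from the base axis. Payload 8.5 kg.
Tool frame: the origin (TCP) lies at the very end of the fingers, on their centre line; the grasp point (between the pads) lies r.tcp_to_grasp behind it (r.tcp_to_grasp is the distance from the TCP to the grasp point, in m); z points along the fingers, x is the direction in which the jaws open and shut, and the axes are right-handed (so a half turn about z gives the same grasp; the last joint's range is limited). The gripper opens to 88 mm and grips with 3 to 60 N. Pads are 18 mm wide; open, the fingers measure 123 mm over their backs; the gripper's body (75 mm by 187 mm) begins 45 mm behind the grasp point.
Start: joints at [1.03, 0.381, 1.297, -0, 1.464, -0.215], TCP at [0.176, 0.521, 0.239] pointing down, gripper open.
Joint ranges: [-3.11, 3.11], [-0.89, 2.33], [0.22, 2.48], [-1.42, 4.56], [0.17, 2.85], [-2.88, 2.88]. Speed limits (rad/s): [2.39, 2.39, 3.14, 3.14, 3.14, 3.14].

### API

Orientations are given as a unit quaternion [x, y, z, w].
In Python, from rig import readout, cams, order, r gives the robot as it stands.
- The arm moves only by the tool move_arm, never from a script. Its argument "moves" is a list of rows, each a list of 3 entries, a list of its own where there are three numbers: the shift along the tool's x, y, z in cm, then the turn, a rotation vector about the tool's x, y, z in rad, then the finger opening in cm, from 0 to 8.81. A call has 1 to 20 rows; each row shifts and turns the commanded pose from where the row before left it, along the tool's axes as they then stand; what a row does not reach is not made up. A row lasts 1/8 s, in which the tool goes at most 62.5 mm and 10.7 degrees, less where a joint would pass 70% of its speed; a pose out of reach is approached as far as the arm can. A call with a gripper value outside its range is refused whole. The fingers move at their own pace and stop on an object; "squeeze" is the grip in N (left out, the last holds). Time passes only in rows, so rows that do not move let the fingers close. It gives the time, the measured TCP pose, the force and the opening at its end, in the units of the state.
- readout.state(): the state, without advancing time (a new reading comes with each control period).
- cams.get_image(name): name is "side" or "top" or "wrist"; returns the picture (400x640x3 uint8, red, green, blue); there is no depth.
- cams.calibration(name): a dict with "camera_matrix" (3x3 intrinsics, pixels), "camera_from_world" (4x4, takes a point from world to camera coordinates). Camera axes: x right, y up, looking along -z (the intrinsics and any distortion apply to the point x, -y, -z); pixel columns grow to the right and rows downward; lengths in m; the calibration is good to about 2 mm. A picture is of the moment at which its call begins: read the wrist's pose just before it. calibration takes no time and is no camera call; for the wrist camera it gives the pose at the moment of the call.
- order.finish_job(): hands the job in, once; it reports no verdict.
The state is a dict: "time": time; "q": joint angles; "qvel": joint speeds; "tau": joint torques, N m; "ee_pos": TCP position; "eef_rot": TCP orientation; "contact_force": force on the tool from outside, world axes, zero at the start; "moment": the same for the moment, N m; "gripper_width": opening from 0.0 (shut) to 1.0 (fully open).
Only numpy, scipy, OpenCV 4.12 (cv2) and the standard library are available. Lean on these libraries where they do the work, as an engineer would, in place of code of your own. Each camera call takes 0.05 s, during which the arm holds its last target. There are 200 camera calls.

### The job

The batch is finished: put the last carton from the packer's catch tray flat on the floor of the blue tote, beside the one already there. Set the yellow sheet counter gently down in its square orange cradle and let go of it; then, with the counter sitting in the cradle, wind its black knob back counterclockwise (seen from above) until it is fully home on its zero stop, without forcing it, regrasping as often as you need. Leave the packed carton, brush, mug and jar where they are.

Things in the scene. Friction and masses are not known exactly. Their poses are not given: they have to be found in the camera images.
- packer: green board packer, fixed, with an aluminium catch tray on its near (robot's right, -y) side. Origin under the tray's centre, on the bench; z up. Tray 240 (x) x 230 (y) x 26 high outside, walls 4, floor top 4 above the bench. A steel chute comes down over the tray's +y edge (y from +95, 25 to 90 high); the machine's housing (220 high) begins at y = +170
- carton: sealed brown cardboard carton with a green band, 90 (x) x 55 (y) x 36 high, 0.14 kg, lying flat in the catch tray. Origin at the centre of its underside
- tote: open blue plastic tote, fixed, 240 (x) x 280 (y) x 80 high outside, walls and floor 5 thick. Origin at the centre of its underside. Its -y half holds the packed carton; its +y half is free
- packed_carton: a carton like the other (90 x 55 x 36), already in the tote's -y half; leave it. Origin at the centre of its underside
- counter: mechanical sheet counter, loose, standing upright on the bench: yellow housing 60 x 60 x 40 high, 0.39 kg in all, on top a white dial 54 across and 4 thick with a red zero mark at the edge at +x, and on that the black reset knob, whose top is 72.5 above the underside. Origin at the centre of the housing's underside
- knob_grip (a point): point on the knob's axis, 64.5 above the counter's underside. The knob is a black bar 42 long, 13 wide and 27 high (45.5 to 72.5 above the counter's underside), with a white pointer line on top from the centre to one end. This frame's x runs along the bar towards the pointer's end, z up; it turns with the knob
- reset_knob (a joint): angle of the knob on the counter, rad: 0 = on the zero stop, the pointer at the red mark; grows clockwise seen from above, to 5.8. Friction about 0.12 N m. On an uncradled counter the whole counter would spin
- cradle: orange cradle block fixed to the bench, 105 x 105 x 14 high, with a square nest 64 x 64 and 9 deep (2 mm of play all round the counter). Origin at the centre of its underside. The counter may sit in it any of the four ways round
- nest (a point): centre of the nest's floor, 5 above the bench; axes along the nest's sides
- brush: paint brush, 150 long, lying along its x; leave it
- mug: blue mug, 76 across, 90 high; leave it
- jar: white jar, 76 across, 110 high; leave it
There are look-alikes about, which are no part of the job. There is more than one size of the cradle; the one meant has the size given above.

How it is judged:
By the outcome, as a careful person would: the job done as asked, in the order asked, and still so for the second after the job is handed in, with the robot touching nothing.
It also fails if it takes over 72 s, if anything falls off the work surface, if the arm or the gripper's body presses on something with over 40 N, if the wrist force passes 120 N, or if a joint passes its speed limit or range.

## Working session

There is one attempt and no reset: what is moved stays moved. The work goes in short steps, Python scripts to look and compute and a tool call to move; the robot and the scene stay as the last step left them, time stands still between calls to the robot, and variables do not carry over. Pictures are saved under pics/ and viewed, about 8 in all and at most 12, crops included, and the job is handed in when it is done.

Besides the shell and the picture viewer there is one more tool, called after "Call:" as a command line: name --argument value ..., lists and objects as JSON in quotes. move_arm: Moves the arm, as the interface text tells. Its arguments: {"type":"object","properties":{"moves":{"type":"array","items":{"type":"array"}},"squeeze":{"type":"number"}},"required":["moves"]}

```bash
ls; mkdir -p pics
cat > h.py <<'E'
import numpy as np, cv2
from rig import readout, cams, order, r
def snap(name,fn):
    c=cams.calibration(name); im=cams.get_image(name)
    cv2.imwrite('pics/'+fn+'.png',im[...,::-1]); np.savez('pics/'+fn+'.npz',K=c['camera_matrix'],T=c['camera_from_world']); return im
def load(fn):
    d=np.load('pics/'+fn+'.npz'); return d['K'],d['T']
def ray(fn,u,v,z):
    K,T=load(fn); d=np.linalg.inv(K)@[u,v,1]; d=np.array([d[0],-d[1],-d[2]])
    R=T[:3,:3]; o=-R.T@T[:3,3]; w=R.T@d; return o+w*(z-o[2])/w[2]
def proj(fn,p):
    K,T=load(fn); c=T[:3,:3]@p+T[:3,3]; q=K@[c[0],-c[1],-c[2]]; return q[:2]/q[2]
def crop(fn,out,u0,v0,u1,v1,s):
    im=cv2.imread('pics/'+fn+'.png')[v0:v1,u0:u1]; cv2.imwrite('pics/'+out+'.png',cv2.resize(im,None,fx=s,fy=s,interpolation=cv2.INTER_CUBIC))
E
python3 - <<'E'
from h import *
a=snap('top','top0');b=snap('side','side0')
cv2.imwrite('pics/both.png',cv2.resize(np.vstack([a,b])[...,::-1],None,fx=.75,fy=.75))
s=readout.state();print(s,r.tcp_to_grasp)
for n in('top','side'):
  K,T=load(n+'0');print(n,K.tolist(),(-T[:3,:3].T@T[:3,3]).round(3))
E
```

```text
pics
{'time': 0.1, 'q': array([ 1.02969190e+00,  3.81140874e-01,  1.29812862e+00, -2.53189218e-06,
        1.46360179e+00, -2.15295286e-01]), 'qvel': array([-2.14901323e-03, -5.80231300e-04, -1.80122020e-03, -6.38409877e-04,
       -4.11805782e-04, -9.20957333e-05]), 'tau': array([ 3.21592583e-03, -4.38650286e+01, -2.24911273e+01,  7.13952910e-02,
        3.42189695e-02, -1.08216502e-04]), 'ee_pos': array([0.17591592, 0.52085591, 0.23821194]), 'eef_rot': array([ 8.12426818e-01,  5.83062825e-01, -5.86543760e-04,  2.54349513e-04]), 'contact_force': array([ 0.4736884 , -0.62623794, -0.79482082]), 'moment': array([-0.06752385,  0.01173072,  0.01100486]), 'gripper_width': 0.998590283506198} 0.0187
top [[368.7332261146749, 0.0, 324.6311962441033], [0.0, 368.7332261146749, 189.733697984065], [0.0, 0.0, 1.0]] [ 0.398 -0.054  1.084]
side [[398.491199957798, 0.0, 325.06142274581106], [0.0, 398.491199957798, 199.19114724354384], [0.0, 0.0, 1.0]] [ 0.094 -0.607  0.728]
```

View pics/top0.png

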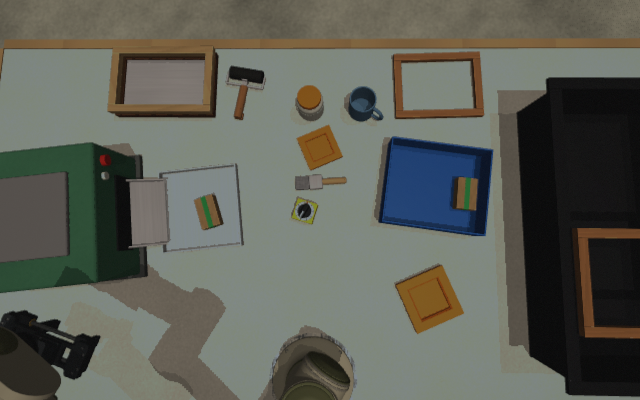

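The top view shows two cradles, at (320,147) and (430,298), the yellow counter at (305,211), the loose carton at (208,212) and the packed carton at (467,194). I'll check them in one close crop.

Run:
```python
from h import *
a=cv2.imread('pics/top0.png')
A=cv2.resize(a[120:230,270:370],None,fx=4,fy=4,interpolation=cv2.INTER_CUBIC)
B=cv2.resize(a[160:255,155:255],None,fx=4,fy=4,interpolation=cv2.INTER_CUBIC)
C=np.zeros((600,800,3),np.uint8);C[:440,:400]=A;C[:380,400:]=B
cv2.imwrite('pics/cr1.png',C[:440])
```

```text
(no output)
```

View pics/cr1.png

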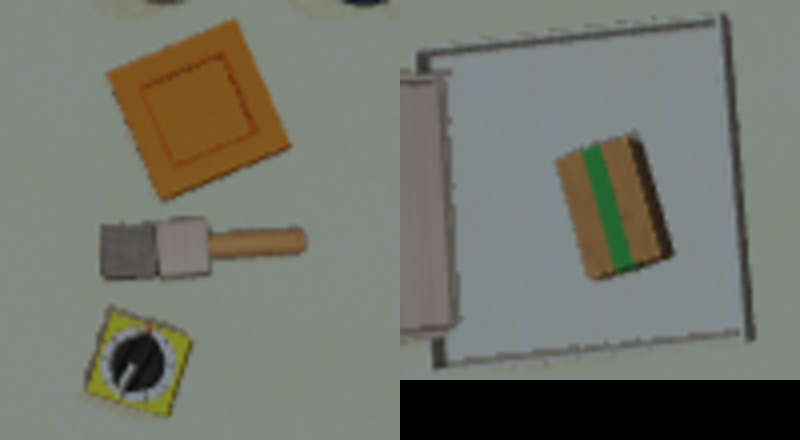

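View pics/side0.png

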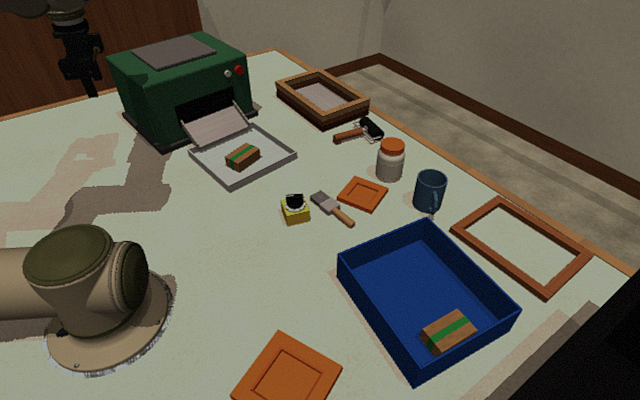

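Left crop: the small cradle has nest corners at about (142,88) to (257,130), with the counter's red mark at (149,328) and its pointer towards (120,395). Right crop: the carton's top corners are (155,158), (230,137), (260,265) and (192,279). The side view agrees with this. Next I convert these to positions and check the sizes.

Run:
```python
from h import *
def poly(n,pts,off,z):
    P=np.array([ray('top0',u/4+off[0],v/4+off[1],z) for u,v in pts])[:,:2]
    e=np.roll(P,-1,0)-P
    print(n,'c',P.mean(0).round(4),'len',np.linalg.norm(e,axis=1).round(4),'ang',np.degrees(np.arctan2(e[:,1],e[:,0])).round(1)); return P
A=(270,120);B=(155,160)
poly('cradle',[(235,18),(290,147),(164,201),(107,73)],A,.014)
poly('nest',[(222,53),(257,130),(176,166),(142,88)],A,.014)
poly('counter',[(109,307),(192,340),(168,417),(88,388)],A,.040)
poly('knob',[(137,365),(120,395)],A,.0725)
poly('mark',[(137,365),(149,328)],A,.044)
poly('carton',[(155,158),(230,137),(260,265),(192,279)],B,.040)
poly('big',[(4*439,4*264),(4*463,4*299),(4*419,4*332),(4*396,4*287)],(0,0),.014)
poly('tote',[(4*391,4*137),(4*493,4*150),(4*485,4*235),(4*379,4*220)],(0,0),.08)
poly('packed',[(4*459,4*177),(4*478,4*178),(4*477,4*211),(4*457,4*209)],(0,0),.041)
poly('tray',[(17,52),(325,17),(353,338),(37,366)],B,.026)
```

```text
cradle c [ 0.6548 -0.0123] len [0.1063 0.1012 0.1059 0.104 ] ang [-157.   114.    24.6  -65.8]
nest c [ 0.655  -0.0125] len [0.0641 0.0656 0.0644 0.0651] ang [-155.5  114.8   24.   -65.5]
counter c [0.4647 0.0267] len [0.0638 0.057  0.0604 0.0594] ang [-111.1  163.5   70.8  -13.4]
knob c [0.4508 0.0313] len [0.0236 0.0236] ang [151.4 -28.6]
mark c [0.4761 0.0239] len [0.0275 0.0275] ang [-17. 163.]
carton c [0.4573 0.3051] len [0.0556 0.0947 0.0492 0.0914] ang [ -73.7 -164.2  102.2   19.9]
big c [ 0.2322 -0.3254] len [0.1151 0.154  0.1361 0.1385] ang [-146.1  126.2   27.2  -61.8]
tote c [ 0.5362 -0.3358] len [0.2813 0.2345 0.285  0.2331] ang [-97.2 172.3  82.5  -8.6]
packed c [ 0.5173 -0.4329] len [0.0534 0.0938 0.0557 0.0914] ang [-92.6 176.1  84.8  -5.3]
tray c [0.4711 0.3299] len [0.2281 0.2343 0.2276 0.2292] ang [ -83.  -172.8   95.7    7.4]
```

```bash
cat >> h.py <<'E'
from scipy.spatial.transform import Rotation as Rn
def pose():
    s=readout.state(); R=Rn.from_quat(s['eef_rot']); x=R.as_matrix()[:,0]
    return s,np.array(s['ee_pos']),R,np.degrees(np.arctan2(x[1],x[0]))
def go(x,y,z,th,dwn=True):
    """turn first (about tool z), then shift in tool axes, cm; level tool"""
    s,p,R,t0=pose()
    d=(th-t0+180)%360-180; t=np.radians(th); D=(np.array([x,y,z])-p)*100
    print('p',p.round(4),'th',round(t0,1),'tilt',(R.as_matrix()[:,2]).round(3),'q6',round(s['q'][5],2),'F',np.round(s['contact_force'],1),'Mz',round(s['moment'][2],3),'w',round(s['gripper_width']*8.81,2),'t',round(s['time'],1))
    print('  turn z',round(-np.radians(d),3),'then shift',[round(float(v),2) for v in (D[0]*np.cos(t)+D[1]*np.sin(t),D[0]*np.sin(t)-D[1]*np.cos(t),-D[2])])
E
python3 - <<'E'
from h import *
go(.457,.305,.16,106)
for n,u,v,z in(('jar',309,93,.11),('mug',361,100,.09)): print(n,ray('top0',u,v,z).round(3))
E
```

```text
p [0.1759 0.5209 0.2382] th 71.3 tilt [-0.001 -0.001 -1.   ] q6 -0.22 F [ 0.5 -0.6 -0.8] Mz 0.011 w 8.8 t 0.1
  turn z -0.605 then shift [-28.5, 21.07, 7.82]
jar [0.784 0.015 0.11 ]
mug [ 0.772 -0.129  0.09 ]
```

Call:
move_arm --moves '[[[0,0,0],[0,0,-0.151],8.8],[[0,0,0],[0,0,-0.151],8.8],[[0,0,0],[0,0,-0.151],8.8],[[0,0,0],[0,0,-0.151],8.8],[[-3.56,2.63,0],[0,0,0],8.8],[[-3.56,2.63,0],[0,0,0],8.8],[[-3.56,2.63,0],[0,0,0],8.8],[[-3.56,2.63,0],[0,0,0],8.8],[[-3.56,2.63,0],[0,0,0],8.8],[[-3.56,2.63,0],[0,0,0],8.8],[[-3.56,2.63,0],[0,0,0],8.8],[[-3.56,2.63,0],[0,0,0],8.8],[[0,0,2.6],[0,0,0],8.8],[[0,0,2.6],[0,0,0],8.8],[[0,0,2.6],[0,0,0],8.8],[[0,0,0],[0,0,0],8.8],[[0,0,0],[0,0,0],8.8]]'

```text
time: 2.22
ee_pos: [0.4569, 0.3051, 0.1617]
eef_rot: [0.602, 0.798, 0.0, 0.0]
contact_force: [0.1, -0.5, 0.9]
gripper_width: 1.001
```

Run:
```python
from h import *
go(.457,.305,.014,106)
snap('wrist','w1')
```

```text
p [0.4569 0.3051 0.1617] th 105.9 tilt [ 0.001  0.    -1.   ] q6 -1.48 F [ 0.1 -0.5  0.9] Mz -0.018 w 8.82 t 2.2
  turn z -0.001 then shift [-0.02, 0.0, 14.77]
```

View pics/w1.png

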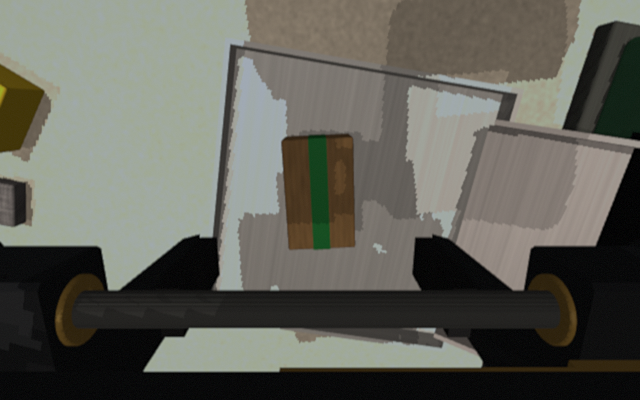

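The wrist picture shows the carton's top face at (283,137), (352,135), (354,247) and (289,249), almost square to the jaws.

Run:
```python
from h import *
P=np.array([ray('w1',u,v,.04) for u,v in[(283,137),(352,135),(354,247),(289,249)]])[:,:2]
e=np.roll(P,-1,0)-P
print(P.mean(0).round(4),np.linalg.norm(e,axis=1).round(4),np.degrees(np.arctan2(e[:,1],e[:,0])).round(1))
```

```text
[0.459  0.3098] [0.0519 0.0907 0.0533 0.0909] [ 107.6   18.5  -72.2 -162.3]
```

Call:
move_arm --moves '[[[0.3,0.3,0],[0,0,-0.03],8.8],[[0,0,3.3],[0,0,0],8.8],[[0,0,3.3],[0,0,0],8.8],[[0,0,3.3],[0,0,0],8.8],[[0,0,3.3],[0,0,0],8.8],[[0,0,1.4],[0,0,0],8.8],[[0,0,0],[0,0,0],8.8],[[0,0,0],[0,0,0],4],[[0,0,0],[0,0,0],4],[[0,0,0],[0,0,0],4],[[0,0,0],[0,0,0],4],[[0,0,0],[0,0,0],4],[[0,0,-3],[0,0,0],4],[[0,0,-4],[0,0,0],4],[[0,0,-5],[0,0,0],4],[[0,0,-5],[0,0,0],4],[[0,0,0],[0,0,0],4],[[0,0,0],[0,0,0],4]]' --squeeze 15

```text
time: 4.53
ee_pos: [0.458, 0.3084, 0.1835]
eef_rot: [0.59, 0.807, -0.001, -0.001]
contact_force: [0.8, 1.3, -1.3]
gripper_width: 0.622
```

Run:
```python
from h import *
go(.546,-.267,.185,-8)
```

```text
p [0.458  0.3084 0.1835] th 107.7 tilt [-0.002 -0.001 -1.   ] q6 -1.5 F [ 0.8  1.3 -1.3] Mz 0.042 w 5.48 t 4.5
  turn z 2.019 then shift [16.72, 55.76, -0.15]
```

Call:
move_arm --moves '[[[0,0,0],[0,0,0.168],4],[[0,0,0],[0,0,0.168],4],[[0,0,0],[0,0,0.168],4],[[0,0,0],[0,0,0.168],4],[[0,0,0],[0,0,0.168],4],[[0,0,0],[0,0,0.168],4],[[0,0,0],[0,0,0.168],4],[[0,0,0],[0,0,0.168],4],[[0,0,0],[0,0,0.168],4],[[0,0,0],[0,0,0.168],4],[[0,0,0],[0,0,0.168],4],[[0,0,0],[0,0,0.168],4],[[1.2,4,0],[0,0,0],4],[[1.2,4,0],[0,0,0],4],[[1.2,4,0],[0,0,0],4],[[1.2,4,0],[0,0,0],4],[[1.2,4,0],[0,0,0],4],[[1.2,4,0],[0,0,0],4],[[1.2,4,0],[0,0,0],4],[[1.2,4,0],[0,0,0],4]]'

```text
time: 7.02
ee_pos: [0.5094, -0.0227, 0.1828]
eef_rot: [0.998, -0.069, -0.002, -0.0]
contact_force: [0.8, -0.5, -2.3]
gripper_width: 0.623
```

Call:
move_arm --moves '[[[1.2,4,0],[0,0,0],4],[[1.2,4,0],[0,0,0],4],[[1.2,4,0],[0,0,0],4],[[1.2,4,0],[0,0,0],4],[[1.2,4,0],[0,0,0],4],[[1.0,3.5,0],[0,0,0],4],[[0,0,0],[0,0,0],4],[[0,0,0],[0,0,0],4]]'

```text
time: 8.02
ee_pos: [0.5468, -0.2629, 0.1832]
eef_rot: [0.998, -0.068, -0.001, -0.001]
contact_force: [0.4, 0.1, -0.2]
gripper_width: 0.623
```

Run:
```python
from h import *
go(.546,-.267,.016,-8)
snap('wrist','w2'); a=cv2.imread('pics/w2.png'); snap('top','t2'); b=cv2.imread('pics/t2.png')[110:260,340:540]
b=cv2.resize(b,None,fx=2,fy=2); c=np.zeros((750,640,3),np.uint8); c[:400]=a; c[400:700,:400]=b
cv2.imwrite('pics/c2.png',cv2.resize(c[:700],None,fx=.8,fy=.8,interpolation=cv2.INTER_AREA))
```

```text
p [ 0.5468 -0.2629  0.1832] th -7.8 tilt [-0.002  0.002 -1.   ] q6 -0.51 F [ 0.4  0.1 -0.2] Mz 0.006 w 5.49 t 8.0
  turn z 0.003 then shift [-0.02, 0.42, 16.72]
```

View pics/c2.png

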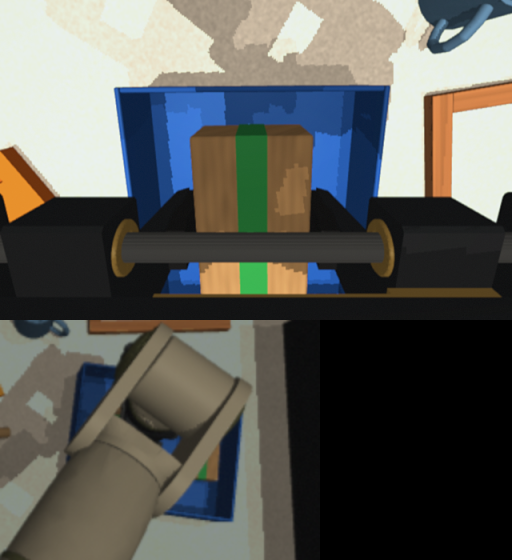

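The wrist view shows the carton centred between the tote walls. In full-size pixels the tote's +y rim runs from 146 to 487, and the carton's centre is at about u=315. The top view is blocked by the arm. I'm lowering the carton now.

Call:
move_arm --moves '[[[0,0.4,4],[0,0,0],4],[[0,0,4],[0,0,0],4],[[0,0,4],[0,0,0],4],[[0,0,3],[0,0,0],4],[[0,0,1],[0,0,0],4],[[0,0,0.3],[0,0,0],4],[[0,0,0.2],[0,0,0],4],[[0,0,0],[0,0,0],4]]'

```text
time: 9.12
ee_pos: [0.547, -0.2679, 0.0206]
eef_rot: [0.998, -0.068, 0.001, 0.0]
contact_force: [-0.4, 0.0, -1.8]
gripper_width: 0.621
```

Call:
move_arm --moves '[[[0,0,0.1],[0,0,0],4],[[0,0,0.1],[0,0,0],4],[[0,0,0],[0,0,0],4]]'

```text
time: 9.5
ee_pos: [0.5467, -0.2677, 0.0177]
eef_rot: [0.998, -0.068, -0.0, -0.0]
contact_force: [-0.1, -0.0, -1.4]
gripper_width: 0.62
```

Call:
move_arm --moves '[[[0,0,0.1],[0,0,0],4],[[0,0,0.1],[0,0,0],4],[[0,0,0],[0,0,0],4]]'

```text
time: 9.88
ee_pos: [0.5467, -0.2678, 0.0162]
eef_rot: [0.998, -0.068, 0.0, 0.0]
contact_force: [-1.4, 0.4, 4.6]
gripper_width: 0.622
```

Contact at 4.6 N. I'm releasing the carton and rising.

Call:
move_arm --moves '[[[0,0,0],[0,0,0],8.8],[[0,0,0],[0,0,0],8.8],[[0,0,0],[0,0,0],8.8],[[0,0,0],[0,0,0],8.8],[[0,0,-2],[0,0,0],8.8],[[0,0,-4],[0,0,0],8.8],[[0,0,-5],[0,0,0],8.8],[[0,0,-5],[0,0,0],8.8],[[0,0,0],[0,0,0],8.8],[[0,0,0],[0,0,0.165],8.8],[[0,0,0],[0,0,0.165],8.8],[[0,0,0],[0,0,0.165],8.8],[[0,0,0],[0,0,0.165],8.8],[[0,0,0],[0,0,0.165],8.8],[[0,0,0],[0,0,0.165],8.8],[[0,0,0],[0,0,0.165],8.8],[[0,0,0],[0,0,0.165],8.8],[[0,0,0],[0,0,0.165],8.8],[[0,0,0],[0,0,0.165],8.8],[[0,0,0],[0,0,0],8.8]]'

```text
time: 12.38
ee_pos: [0.5464, -0.2675, 0.1745]
eef_rot: [-0.627, 0.779, 0.001, -0.0]
contact_force: [0.0, 0.3, -0.3]
gripper_width: 1.001
```

Run:
```python
from h import *
go(.465,.027,.18,-107)
```

```text
p [ 0.5464 -0.2675  0.1745] th -102.3 tilt [-0.002  0.001 -1.   ] q6 1.14 F [ 0.   0.3 -0.3] Mz 0.01 w 8.82 t 12.4
  turn z 0.082 then shift [-25.78, 16.4, -0.55]
```

Call:
move_arm --moves '[[[0,0,0],[0,0,0.08],8.8],[[-3.22,2.05,0],[0,0,0],8.8],[[-3.22,2.05,0],[0,0,0],8.8],[[-3.22,2.05,0],[0,0,0],8.8],[[-3.22,2.05,0],[0,0,0],8.8],[[-3.22,2.05,0],[0,0,0],8.8],[[-3.22,2.05,0],[0,0,0],8.8],[[-3.22,2.05,0],[0,0,0],8.8],[[-3.22,2.05,0],[0,0,0],8.8],[[0,0,0],[0,0,0],8.8],[[0,0,0],[0,0,0],8.8]]'

```text
time: 13.75
ee_pos: [0.4652, 0.0261, 0.1755]
eef_rot: [-0.596, 0.803, -0.0, -0.0]
contact_force: [-0.9, 0.2, 0.3]
gripper_width: 0.998
```

Run:
```python
from h import *
go(.465,.027,.015,-107)
snap('wrist','w3'); crop('w3','w3c',180,60,480,285,2.6)
snap('top','t3')
```

```text
p [0.4652 0.0261 0.1755] th -106.9 tilt [-0. -0. -1.] q6 1.67 F [-0.9  0.2  0.3] Mz -0.066 w 8.79 t 13.8
  turn z 0.003 then shift [-0.08, 0.05, 16.05]
```

View pics/w3c.png

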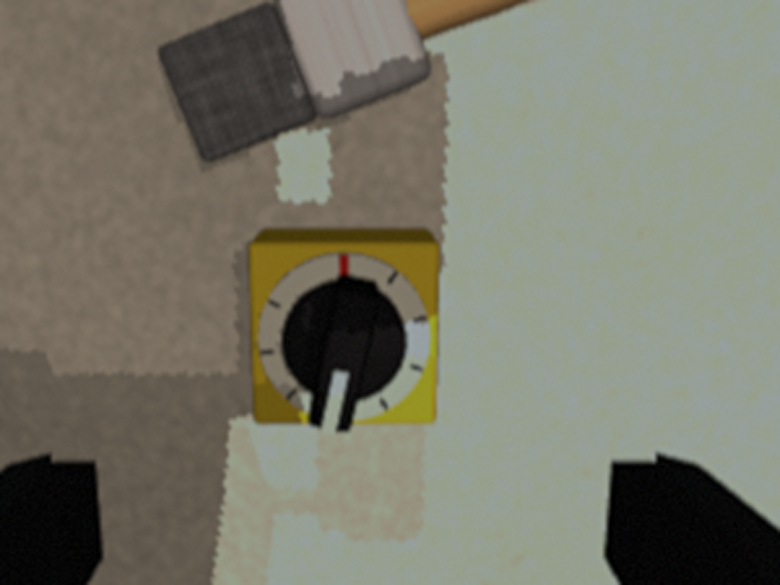

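The counter is square to the jaws, with the top corners in the crop at (251,241), (439,241), (436,424) and (252,424), the red mark at (344,265) and the pointer line from (342,370) to (333,430).

Run:
```python
from h import *
f=lambda pts,z:np.array([ray('w3',u/2.6+180,v/2.6+60,z) for u,v in pts])[:,:2]
an=lambda e:np.degrees(np.arctan2(e[...,1],e[...,0])).round(1)
P=f([(251,241),(439,241),(436,424),(252,424)],.04);e=np.roll(P,-1,0)-P
print(P.mean(0).round(4),np.linalg.norm(e,axis=1).round(4),an(e))
c=P.mean(0)
M=f([(344,265)],.044)[0];print('mark',an(M-c),np.linalg.norm(M-c))
K=f([(342,370),(333,430)],.0725);print('ptr',K.round(4),an(K[1]-K[0]),an(K[1]-c),np.linalg.norm(K[1]-c))
```

```text
[0.4654 0.0297] [0.0579 0.0595 0.0598 0.0595] [-106.9  163.6   73.1  -18.2]
mark -16.7 0.02294963263799777
ptr [[0.4632 0.0308]
 [0.4468 0.0385]] 154.7 154.6 0.02058437439585456
```

Call:
move_arm --moves '[[[-0.2,0,4],[0,0,0],8.8],[[0,0,4],[0,0,0],8.8],[[0,0,4],[0,0,0],8.8],[[0,0,3],[0,0,0],8.8],[[0,0,1.0],[0,0,0],8.8],[[0,0,0],[0,0,0],8.8],[[0,0,0],[0,0,0],8.8],[[0,0,0],[0,0,0],5.2],[[0,0,0],[0,0,0],5.2],[[0,0,0],[0,0,0],5.2],[[0,0,0],[0,0,0],5.2],[[0,0,0],[0,0,0],5.2],[[0,0,0],[0,0,0],5.2]]' --squeeze 25

```text
time: 15.48
ee_pos: [0.4657, 0.0285, 0.016]
eef_rot: [-0.595, 0.804, -0.0, 0.0]
contact_force: [-1.0, -0.2, 4.5]
gripper_width: 0.677
```

Run:
```python
from h import *
go(.655,-.0125,.135,-65.5)
```

```text
p [0.4657 0.0285 0.016 ] th -107.0 tilt [ 0. -0. -1.] q6 1.67 F [-1.  -0.2  4.5] Mz -0.041 w 5.96 t 15.5
  turn z -0.724 then shift [11.58, -15.52, -11.9]
```

Call:
move_arm --moves '[[[0,0,-1],[0,0,0],5.2],[[0,0,-3],[0,0,0],5.2],[[0,0,-4],[0,0,0],5.2],[[0,0,-4],[0,0,0],5.2],[[0,0,0],[0,0,-0.145],5.2],[[0,0,0],[0,0,-0.145],5.2],[[0,0,0],[0,0,-0.145],5.2],[[0,0,0],[0,0,-0.145],5.2],[[0,0,0],[0,0,-0.145],5.2],[[2.9,-1.5,0],[0,0,0],5.2],[[2.9,-1.5,0],[0,0,0],5.2],[[2.9,-1.5,0],[0,0,0],5.2],[[2.9,-1.5,0],[0,0,0],5.2],[[0,0,0],[0,0,0],5.2],[[0,0,0],[0,0,0],5.2]]'

```text
time: 17.35
ee_pos: [0.5675, -0.0516, 0.1354]
eef_rot: [0.841, -0.54, -0.001, 0.0]
contact_force: [0.4, 0.6, -3.9]
gripper_width: 0.677
```

Run:
```python
from h import *
go(.655,-.0125,.135,-65.5)
snap('wrist','w4')
```

```text
p [ 0.5675 -0.0516  0.1354] th -65.4 tilt [-0.002  0.001 -1.   ] q6 0.84 F [ 0.4  0.6 -3.9] Mz -0.055 w 5.96 t 17.4
  turn z 0.001 then shift [0.07, -9.58, 0.04]
```

View pics/w4.png

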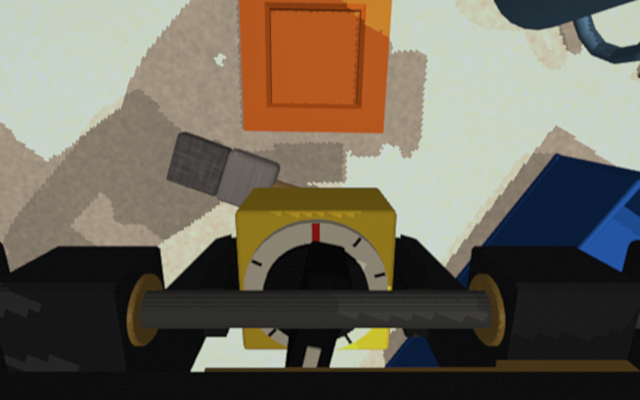

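Run:
```python
from h import *
crop('w4','w4c',220,0,420,145,4)
```

```text
(no output)
```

View pics/w4c.png

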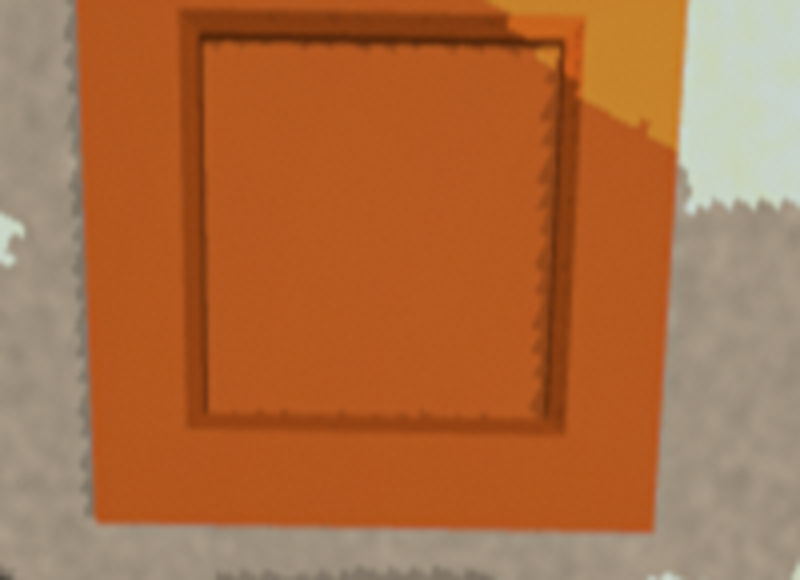

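Run:
```python
from h import *
an=lambda e:np.degrees(np.arctan2(e[...,1],e[...,0])).round(1)
f=lambda pts,z:np.array([ray('w4',u/4+220,v/4,z) for u,v in pts])[:,:2]
for n,pts,z in(('rim',[(180,12),(585,15),(565,434),(188,428)],.014),('floor',[(203,36),(565,38),(546,418),(207,416)],.005)):
  P=f(pts,z);e=np.roll(P,-1,0)-P
  print(n,P.mean(0).round(4),np.linalg.norm(e,axis=1).round(4),an(e))
P=np.array([ray('w4',u,v,.1594) for u,v in[(237,212),(396,212),(237,348),(388,349)]])[:,:2];e=P[1]-P[0];print('ctr top far edge',P[:2].mean(0).round(4),np.linalg.norm(e),an(e))
n=np.array([np.cos(np.radians(24.6)),np.sin(np.radians(24.6))]);print('ctr est',(P[:2].mean(0)-.03*n).round(4), P.mean(0).round(4))
```

```text
rim [ 0.657  -0.0094] [0.0694 0.0696 0.0694 0.069 ] [ -65.9 -156.3  113.7   23.6]
floor [ 0.6575 -0.0093] [0.0644 0.0653 0.0644 0.0653] [ -65.8 -156.7  114.2   23.3]
ctr top far edge [ 0.5941 -0.0394] 0.057513720524876986 -65.4
ctr est [ 0.5668 -0.0519] [ 0.5675 -0.0507]
```

Run:
```python
from h import *
go(.6563,-.0102,.045,-66)
```

```text
p [ 0.5675 -0.0515  0.1356] th -65.4 tilt [-0.001  0.001 -1.   ] q6 0.84 F [ 0.2  0.1 -5.1] Mz -0.052 w 5.94 t 17.4
  turn z 0.01 then shift [-0.16, -9.79, 9.06]
```

Call:
move_arm --moves '[[[-0.16,-2.79,0],[0,0,0.01],5.2],[[0,-3.5,0],[0,0,0],5.2],[[0,-3.5,0],[0,0,0],5.2],[[0,0,3],[0,0,0],5.2],[[0,0,3],[0,0,0],5.2],[[0,0,2],[0,0,0],5.2],[[0,0,1],[0,0,0],5.2],[[0,0,0],[0,0,0],5.2],[[0,0,0],[0,0,0],5.2]]'

```text
time: 18.52
ee_pos: [0.6574, -0.0106, 0.0468]
eef_rot: [0.839, -0.545, 0.001, -0.0]
contact_force: [0.9, -0.0, -4.0]
gripper_width: 0.679
```

Run:
```python
from h import *
go(.6563,-.0102,.025,-66)
snap('wrist','w5'); snap('side','s5')
a=cv2.imread('pics/w5.png'); b=cv2.imread('pics/s5.png')[150:240,310:430]
c=np.zeros((400+360,640,3),np.uint8);c[:400]=a;c[400:,:480]=cv2.resize(b,None,fx=4,fy=4)
cv2.imwrite('pics/c5.png',c[:,:640][:760][::1] if 0 else cv2.resize(c,None,fx=.78,fy=.78,interpolation=cv2.INTER_AREA))
```

```text
p [ 0.6574 -0.0106  0.0468] th -66.0 tilt [ 0.002 -0.    -1.   ] q6 0.96 F [ 0.9 -0.  -4. ] Mz -0.005 w 5.98 t 18.5
  turn z 0.0 then shift [-0.08, 0.09, 2.18]
```

View pics/c5.png

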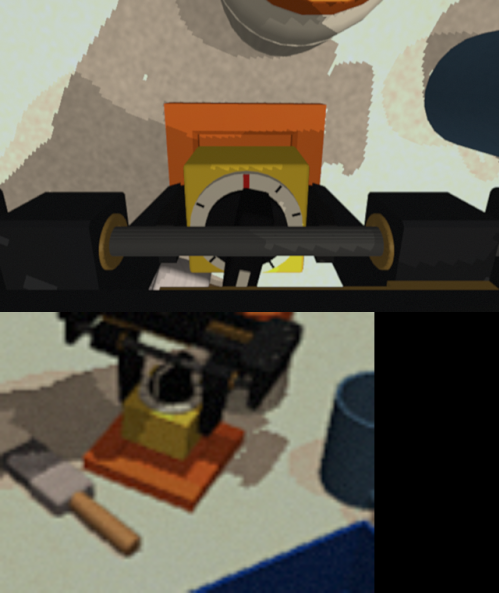

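Run:
```python
from h import *
th=np.radians(-66);X=np.array([np.cos(th),np.sin(th)]);Y=np.array([np.sin(th),-np.cos(th)])
t=np.array([.6574,-.0106])
for n,pts,z in(('cradle far',[(165,103),(326,104)],.014),('nest rim far',[(193,132),(296.5,132)],.014),('counter far top',[(186,166),(307,166)],.0708),('counter far bottom',[(190,147.5),(302,147.5)],.0308)):
  P=np.array([ray('w5',u/.78,v/.78,z)[:2] for u,v in pts])-t
  print(n,'x',(P@X*1000).round(1),'y',(P@Y*1000).round(1))
```

```text
cradle far x [-52.5  50.9] y [-53.6 -52.9]
nest rim far x [-35.5  32.8] y [-34.7 -34.7]
counter far top x [-28.4  27.8] y [-28.9 -28.9]
counter far bottom x [-34.5  33.4] y [-28.2 -28.2]
```

The views show the counter over the cradle and parallel to it, about 1 mm off. I'll correct that and lower gently.

Call:
move_arm --moves '[[[-0.07,-0.1,0.5],[0,0,0],5.2],[[0,0,0.7],[0,0,0],5.2],[[0,0,0.4],[0,0,0],5.2],[[0,0,0.2],[0,0,0],5.2],[[0,0,0],[0,0,0],5.2]]'

```text
time: 19.25
ee_pos: [0.6577, -0.0096, 0.0276]
eef_rot: [0.839, -0.545, -0.0, 0.0]
contact_force: [0.4, 0.2, -4.4]
gripper_width: 0.678
```

Call:
move_arm --moves '[[[0,0,0.2],[0,0,0],5.2],[[0,0,0.15],[0,0,0],5.2],[[0,0,0.1],[0,0,0],5.2],[[0,0,0],[0,0,0],5.2]]'

```text
time: 19.75
ee_pos: [0.6577, -0.0095, 0.0232]
eef_rot: [0.839, -0.545, -0.0, 0.0]
contact_force: [1.2, 0.0, -4.2]
gripper_width: 0.678
```

Call:
move_arm --moves '[[[0,0,0.1],[0,0,0],5.2],[[0,0,0.1],[0,0,0],5.2],[[0,0,0],[0,0,0],5.2]]'

```text
time: 20.12
ee_pos: [0.6577, -0.0096, 0.0211]
eef_rot: [0.839, -0.545, -0.0, 0.0]
contact_force: [0.4, 0.0, -3.2]
gripper_width: 0.678
```

Call:
move_arm --moves '[[[0,0,0.08],[0,0,0],5.2],[[0,0,0.05],[0,0,0],5.2],[[0,0,0],[0,0,0],5.2]]'

```text
time: 20.5
ee_pos: [0.6578, -0.0096, 0.021]
eef_rot: [0.839, -0.545, 0.0, -0.0]
contact_force: [-3.5, 1.5, 5.2]
gripper_width: 0.679
```

Seated: the force reversed at exactly the expected height of 0.021. Releasing, then rising and turning to line up with the knob.

Call:
move_arm --moves '[[[0,0,0],[0,0,0],8.8],[[0,0,0],[0,0,0],8.8],[[0,0,0],[0,0,0],8.8],[[0,0,0],[0,0,0],8.8],[[0,0,-1],[0,0,0],8.8],[[0,0,-4],[0,0,0],8.8],[[0,0,-4],[0,0,0],8.8],[[0,0,-1],[0,0,0.145],8.8],[[0,0,0],[0,0,0],8.8],[[0,0,0],[0,0,0],8.8]]'

```text
time: 21.75
ee_pos: [0.6574, -0.0095, 0.1194]
eef_rot: [0.798, -0.603, -0.001, 0.0]
contact_force: [-0.3, 0.3, -0.0]
gripper_width: 0.998
```

Run:
```python
from h import *
go(.6578,-.0096,.054,-74.3)
snap('wrist','w6'); crop('w6','w6c',180,60,480,285,2.6)
```

```text
p [ 0.6574 -0.0095  0.1194] th -74.2 tilt [-0.001  0.    -1.   ] q6 1.1 F [-0.3  0.3 -0. ] Mz -0.022 w 8.79 t 21.8
  turn z 0.002 then shift [0.02, -0.04, 6.54]
```

View pics/w6c.png

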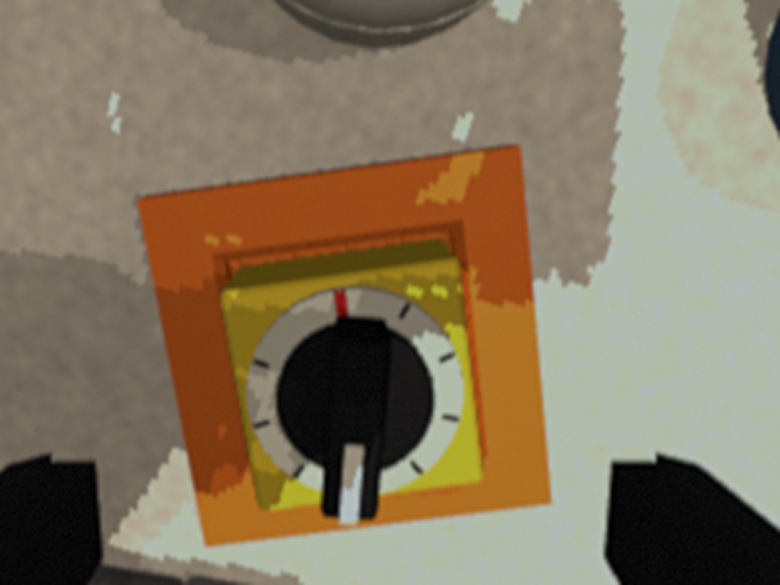

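The counter is fully inside the nest, with the red mark at (341,303) and the knob bar vertical, so lined up with the jaws (pointer from (352,450) to (349,520)). Gripping the knob.

Call:
move_arm --moves '[[[0,0,2.5],[0,0,0],5],[[0,0,2.5],[0,0,0],5],[[0,0,1.4],[0,0,0],5],[[0,0,0],[0,0,0],5],[[0,0,0],[0,0,0],0.8],[[0,0,0],[0,0,0],0.8],[[0,0,0],[0,0,0],0.8],[[0,0,0],[0,0,0],0.8],[[0,0,0],[0,0,0],0.8],[[0,0,0],[0,0,0],0.8],[[0,0,0],[0,0,0],0.8]]' --squeeze 25

```text
time: 23.18
ee_pos: [0.6579, -0.0096, 0.0563]
eef_rot: [0.797, -0.604, 0.0, -0.0]
contact_force: [0.1, 0.4, 3.7]
gripper_width: 0.142
```

Run:
```python
from h import *
go(.6578,-.0096,.054,114)
```

```text
p [ 0.6579 -0.0096  0.0563] th -74.3 tilt [ 0.001 -0.    -1.   ] q6 1.1 F [0.1 0.4 3.7] Mz -0.03 w 1.25 t 23.2
  turn z 2.997 then shift [0.0, -0.01, 0.23]
```

Call:
move_arm --moves '[[[0,0,0],[0,0,-0.08],0.8],[[0,0,0],[0,0,-0.13],0.8],[[0,0,0],[0,0,-0.13],0.8],[[0,0,0],[0,0,-0.13],0.8],[[0,0,0],[0,0,-0.13],0.8],[[0,0,0],[0,0,0],0.8]]'

```text
time: 23.92
ee_pos: [0.6575, -0.009, 0.0563]
eef_rot: [0.94, -0.342, -0.0, -0.0]
contact_force: [-1.0, 2.7, 4.9]
gripper_width: 0.147
```

Run:
```python
from h import *
go(.6578,-.0096,.054,114)
snap('wrist','w7')
```

```text
p [ 0.6575 -0.009   0.0563] th -40.0 tilt [-0.     0.001 -1.   ] q6 0.5 F [-1.   2.7  4.9] Mz 0.048 w 1.3 t 23.9
  turn z -2.687 then shift [-0.07, -0.0, 0.23]
```

Call:
move_arm --moves '[[[0,0,0],[0,0,-0.14],0.8],[[0,0,0],[0,0,-0.14],0.8],[[0,0,0],[0,0,-0.14],0.8],[[0,0,0],[0,0,-0.14],0.8],[[0,0,0],[0,0,-0.14],0.8],[[0,0,0],[0,0,-0.14],0.8],[[0,0,0],[0,0,-0.14],0.8],[[0,0,0],[0,0,-0.14],0.8],[[0,0,0],[0,0,-0.14],0.8],[[0,0,0],[0,0,-0.14],0.8],[[0,0,0],[0,0,-0.14],0.8],[[0,0,0],[0,0,-0.14],0.8],[[0,0,0],[0,0,0],0.8]]'

```text
time: 25.6
ee_pos: [0.6564, -0.0091, 0.0563]
eef_rot: [0.882, 0.472, -0.001, -0.001]
contact_force: [-6.8, 2.6, 9.1]
gripper_width: 0.145
```

Run:
```python
from h import *
go(.6578,-.0096,.054,114)
snap('wrist','w8')
cv2.imwrite('pics/w78.png',np.vstack([cv2.imread('pics/w%d.png'%i)[80:380,60:580] for i in(7,8)]))
```

```text
p [ 0.6564 -0.0091  0.0563] th 56.3 tilt [-0.003  0.001 -1.   ] q6 -1.18 F [-6.8  2.6  9.1] Mz -0.043 w 1.28 t 25.6
  turn z -1.007 then shift [-0.1, 0.11, 0.23]
```

View pics/w78.png

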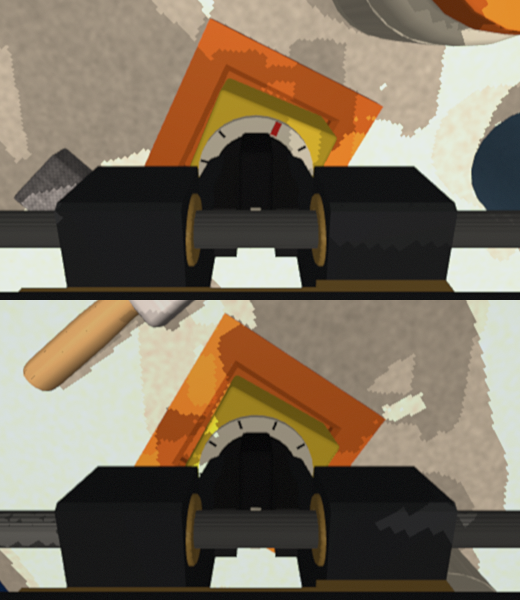

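Both views show the knob turning while the counter stays square in the cradle. Continuing, more slowly near the stop.

Call:
move_arm --moves '[[[0,0,0],[0,0,-0.14],0.8],[[0,0,0],[0,0,-0.14],0.8],[[0,0,0],[0,0,-0.14],0.8],[[0,0,0],[0,0,-0.14],0.8],[[0,0,0],[0,0,-0.14],0.8],[[0,0,0],[0,0,-0.1],0.8],[[0,0,0],[0,0,0],0.8],[[0,0,0],[0,0,0],0.8]]'

```text
time: 26.65
ee_pos: [0.6564, -0.0099, 0.0563]
eef_rot: [0.629, 0.777, -0.001, -0.001]
contact_force: [-8.6, -1.2, 10.5]
gripper_width: 0.143
```

```bash
cat > m.py <<'E'
from h import *
s=pose();print('th',round(s[3],2),'M',s[0]['moment'].round(3),'F',s[0]['contact_force'].round(1),'w',round(s[0]['gripper_width']*8.81,2),'tau6',round(s[0]['tau'][5],3),'t',s[0]['time'])
E
python3 m.py
```

```text
th 102.03 M [-0.173  1.413  0.037] F [-8.6 -1.2 10.5] w 1.26 tau6 -0.003 t 26.65
```

Call:
move_arm --moves '[[[0,0,0],[0,0,-0.04],0.8],[[0,0,0],[0,0,-0.04],0.8],[[0,0,0],[0,0,-0.04],0.8]]'

```text
time: 27.02
ee_pos: [0.6565, -0.0101, 0.0564]
eef_rot: [0.581, 0.814, -0.001, -0.001]
contact_force: [-8.5, -2.2, 9.9]
gripper_width: 0.142
```

```bash
python3 m.py
```

```text
th 108.96 M [-0.276  1.312 -0.097] F [-8.5 -2.2  9.9] w 1.25 tau6 0.303 t 27.025
```

Call:
move_arm --moves '[[[0,0,0],[0,0,-0.03],0.8],[[0,0,0],[0,0,0],0.8]]'

```text
time: 27.28
ee_pos: [0.6565, -0.0101, 0.0564]
eef_rot: [0.569, 0.822, -0.001, -0.001]
contact_force: [-8.0, -2.4, 9.0]
gripper_width: 0.146
```

```bash
python3 m.py
```

```text
th 110.63 M [-0.237  1.348 -0.084] F [-8.  -2.4  9. ] w 1.29 tau6 -0.2 t 27.275
```

Call:
move_arm --moves '[[[0,0,0],[0,0,-0.03],0.8],[[0,0,0],[0,0,0],0.8]]'

```text
time: 27.52
ee_pos: [0.6565, -0.0101, 0.0563]
eef_rot: [0.557, 0.831, -0.001, -0.001]
contact_force: [-8.1, -1.6, 9.4]
gripper_width: 0.146
```

```bash
python3 m.py
```

```text
th 112.35 M [-0.277  1.365 -0.109] F [-8.1 -1.6  9.4] w 1.29 tau6 -0.199 t 27.525
```

Call:
move_arm --moves '[[[0,0,0],[0,0,-0.03],0.8],[[0,0,0],[0,0,0],0.8]]'

```text
time: 27.78
ee_pos: [0.6565, -0.0102, 0.0564]
eef_rot: [0.544, 0.839, -0.001, -0.001]
contact_force: [-7.6, -2.1, 9.4]
gripper_width: 0.144
```

```bash
python3 m.py
```

```text
th 114.06 M [-0.316  1.352 -0.115] F [-7.6 -2.1  9.4] w 1.27 tau6 -0.199 t 27.775
```

Call:
move_arm --moves '[[[0,0,0],[0,0,-0.025],0.8],[[0,0,0],[0,0,0],0.8]]'

```text
time: 28.02
ee_pos: [0.6566, -0.0102, 0.0564]
eef_rot: [0.534, 0.846, -0.001, -0.001]
contact_force: [-7.1, -1.9, 8.9]
gripper_width: 0.141
```

```bash
python3 m.py
```

```text
th 115.49 M [-0.279  1.328 -0.071] F [-7.1 -1.9  8.9] w 1.24 tau6 -0.186 t 28.025
```

Call:
move_arm --moves '[[[0,0,0],[0,0,-0.025],0.8],[[0,0,0],[0,0,0],0.8]]'

```text
time: 28.28
ee_pos: [0.6566, -0.0102, 0.0564]
eef_rot: [0.523, 0.852, -0.001, -0.001]
contact_force: [-7.0, -1.9, 9.3]
gripper_width: 0.149
```

```bash
python3 m.py
```

```text
th 116.92 M [-0.316  1.348 -0.086] F [-7.  -1.9  9.3] w 1.31 tau6 -0.186 t 28.275
```

Call:
move_arm --moves '[[[0,0,0],[0,0,-0.025],0.8],[[0,0,0],[0,0,0],0.8]]'

```text
time: 28.52
ee_pos: [0.6566, -0.0103, 0.0564]
eef_rot: [0.513, 0.859, -0.001, -0.001]
contact_force: [-7.9, -3.4, 8.2]
gripper_width: 0.146
```

```bash
python3 m.py
```

```text
th 118.33 M [-0.375  1.328 -0.278] F [-7.9 -3.4  8.2] w 1.28 tau6 -0.39 t 28.525
```

Call:
move_arm --moves '[[[0,0,0],[0,0,-0.025],0.8],[[0,0,0],[0,0,0],0.8]]'

```text
time: 28.78
ee_pos: [0.6566, -0.0103, 0.0564]
eef_rot: [0.502, 0.865, -0.001, -0.001]
contact_force: [-8.5, -2.1, 8.2]
gripper_width: 0.148
```

```bash
python3 m.py
```

```text
th 119.75 M [-0.409  1.282 -0.486] F [-8.5 -2.1  8.2] w 1.3 tau6 -0.542 t 28.775
```

The stop is felt: the moment stepped from -0.09 to -0.28 and then -0.49 N·m within about 2.8°. I'll ease off slightly, release, rise and turn for a check.

Call:
move_arm --moves '[[[0,0,0],[0,0,0.025],0.8],[[0,0,0],[0,0,0],4.5],[[0,0,0],[0,0,0],4.5],[[0,0,0],[0,0,0],4.5],[[0,0,0],[0,0,0],4.5],[[0,0,-2],[0,0,0],4.5],[[0,0,-3],[0,0,0],4.5],[[0,0,-3],[0,0,0],8.8],[[0,0,0],[0,0,0.18],8.8],[[0,0,0],[0,0,0.18],8.8],[[0,0,0],[0,0,0.18],8.8],[[0,0,0],[0,0,0.18],8.8],[[0,0,0],[0,0,0.18],8.8],[[0,0,0],[0,0,0.18],8.8],[[0,0,0],[0,0,0.18],8.8],[[0,0,0],[0,0,0.18],8.8],[[0,0,0],[0,0,0.18],8.8],[[0,0,0],[0,0,0.18],8.8],[[0,0,0],[0,0,0.18],8.8]]'

```text
time: 31.15
ee_pos: [0.6577, -0.0095, 0.1359]
eef_rot: [0.999, 0.041, -0.0, 0.0]
contact_force: [0.5, 0.4, 0.4]
gripper_width: 0.999
```

Call:
move_arm --moves '[[[0,0,0],[0,0,0.18],8.8],[[0,0,0],[0,0,0.18],8.8],[[0,0,0],[0,0,0.18],8.8],[[0,0,0],[0,0,0.18],8.8],[[0,0,0],[0,0,0.18],8.8],[[0,0,0],[0,0,0.18],8.8],[[0,0,0],[0,0,0],8.8],[[0,0,0],[0,0,0],8.8]]'

```text
time: 32.15
ee_pos: [0.6577, -0.0095, 0.1359]
eef_rot: [0.88, -0.474, -0.0, -0.0]
contact_force: [-0.9, -0.2, -0.4]
gripper_width: 0.996
```

```bash
python3 m.py
python3 - <<'E'
from h import *
snap('wrist','w9'); go(.42,.15,.30,-61)
E
```

```text
th -56.64 M [-0.061  0.153 -0.036] F [-0.9 -0.2 -0.4] w 8.78 tau6 0.024 t 32.15
p [ 0.6577 -0.0096  0.1359] th -56.7 tilt [-0. -0. -1.] q6 0.8 F [-0.4 -0.5 -0. ] Mz 0.008 w 8.77 t 32.2
  turn z 0.075 then shift [-25.48, 13.05, -16.41]
```

Call:
move_arm --moves '[[[0,0,-5],[0,0,0],8.8],[[0,0,-5],[0,0,0],8.8],[[-3.6,1.9,-0.5],[0,0,0],8.8],[[-3.6,1.9,-0.5],[0,0,0],8.8],[[-3.6,1.9,-0.5],[0,0,0],8.8],[[-3.6,1.9,-0.5],[0,0,0],8.8],[[-3.6,1.9,-0.5],[0,0,0],8.8],[[-3.6,1.9,-0.5],[0,0,0],8.8],[[-3.6,1.9,-0.5],[0,0,0],8.8],[[0,0,0],[0,0,0],8.8],[[0,0,0],[0,0,0],8.8]]'

```text
time: 33.58
ee_pos: [0.4091, 0.1284, 0.271]
eef_rot: [0.88, -0.475, 0.0, -0.0]
contact_force: [0.4, -0.5, 0.8]
gripper_width: 0.997
```

```bash
python3 m.py
python3 - <<'E'
from h import *
snap('top','t9'); snap('side','s9')
a=cv2.imread('pics/w9.png')[80:280,190:440]; t=cv2.imread('pics/t9.png')[80:250,280:500]; s=cv2.imread('pics/s9.png')[150:390,270:530]
c=np.zeros((600,800,3),np.uint8)
A=cv2.resize(a,(500,400),interpolation=cv2.INTER_CUBIC);c[:400,:500]=A
c[400:570,:220]=t
T=cv2.resize(s,(300,277));c[:277,500:]=T
B=cv2.resize(t,(300,232));c[277:509,500:]=B
c[400:600,:220]=0
cv2.imwrite('pics/fin.png',c[:510])
E
```

```text
th -56.78 M [-0.034  0.154  0.007] F [ 0.4 -0.5  0.8] w 8.79 tau6 -0.008 t 33.575
```

View pics/fin.png

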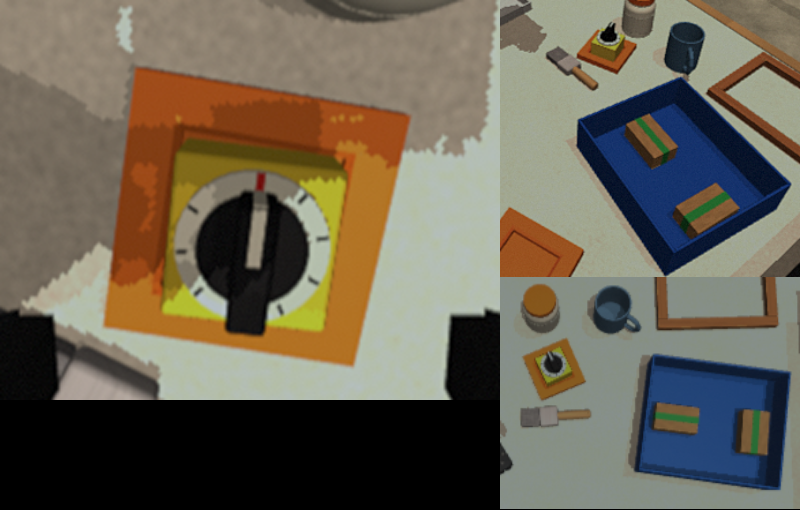

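The pointer lies under the red mark, the counter is in the nest, and both cartons are flat in the tote. I'll put a number on the pointer angle before handing in.

Run:
```python
from h import *
f=lambda pts,z:np.array([ray('w9',u/2+190,v/2+80,z) for u,v in pts])[:,:2]
an=lambda e:np.degrees(np.arctan2(e[1],e[0])).round(1)
K=f([(254,268),(259.5,207)],.0775);print('ptr',an(K[1]-K[0]))
K2=f([(246,334),(262,192)],.0775);print('bar',an(K2[1]-K2[0]),np.linalg.norm(K2[1]-K2[0]))
P=f([(174,153),(346,180),(324,330),(163,315)],.045);c=P.mean(0);e=np.roll(P,-1,0)-P;print([an(x) for x in e],np.linalg.norm(e,axis=1).round(4))
M=f([(260.5,181)],.049)[0];print('mark',an(M-c))
```

```text
ptr 28.5
bar 27.3 0.04538267461945803
[np.float64(-65.6), np.float64(-152.9), np.float64(117.7), np.float64(27.9)] [0.0592 0.0553 0.0583 0.0587]
mark 26.5
```

```bash
python3 -c "
from rig import order
print(order.finish_job())"
```

```text
the job is handed in; nothing more can be done
None
```

The job is done and handed in at about 34 s of the 72 s allowed; no verdict came back.

- **Carton:** it is in the free (+y) half of the blue tote, lying flat. I turned it 90° relative to the packed carton so the gripper body stayed clear of the tote walls. The last top and side pictures show both cartons flat.
- **Counter:** it sits in the 105 mm cradle. The lowering force reversed at exactly the expected seated height, and the last wrist picture shows it inside the nest.
- **Knob:** I wound it about 3.3 rad counterclockwise in one grasp. The moment on the gripper then rose from 0.09 to 0.49 N·m, which I took as the zero stop. I eased off slightly before letting go.

**Last checks:** in the last wrist picture the pointer lies at the red mark. The pointer, bar and mark measured 28.5°, 27.3° and 26.5°, so they differ by up to 2°, which is about what I can read from the picture. The stop came about 3–4° later than my first estimate. The counter had turned by about that much within the nest's play, which explains the difference. The brush, mug and jar look unmoved, and the robot is clear of everything. I viewed all 12 pictures the viewer allows, against the 8 or so planned.

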